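# Undo a desk fan's left-hand spinner at the packing bench

## Task

The desk fan on the packing bench is turned face up with its front guard off for cleaning: unscrew the orange spinner that holds the blade, which has a left-hand thread and so slackens clockwise seen from above; feel that it is easing and not tightening, re-grip as you go round, and let it climb its thread without leaning on it, dragging it sideways or pulling on it before it is free. When it lifts off by itself, stand it open end down on the floor of the blue parts tray beside the guard ring; set it down, do not drop it. Leave everything else as it is, and do not lean on the fan's blade or guard.

Things in the scene. Friction and masses are not known exactly. Their poses are not given: they have to be found in the camera images.
- spinner_mid (a point): centre (half-way up, on its axis) of the spinner, a domed six-sided orange plastic cap, 120 g, 38 mm across the flats (each 22 mm wide, up to 34 mm height), 38 mm tall, hollow from below; z up out of the dome, x square to a flat, towards the pale mark on top. Grip two flats from above. Turned clockwise from above (negative about z) it slackens and climbs as it goes round, by some millimetres
- shaft: fan's shaft end with coarse left-hand thread, in the spinner at the start; origin on its axis at the hub's top, 210 mm above the bench, z up, 21 mm long, 19 mm across, fixed, 1 mm play all round. The thread lets go after half to three quarters of a turn; till then the spinner lifts only 1 mm. Over 80 N between spinner and thread spoils it, over 25 N once it has climbed 2.5 mm and is slack
- washer: springy rubber washer 37 mm across, 3 mm thick, between hub and spinner; origin under its middle. It is squeezed with about 40 N at the start, so turning is stiff at first and eases within a tenth of a turn clockwise. Counter-clockwise the spinner comes up solid against a shoulder at once and overloads thread and washer. Over 80 N spoils the washer
- fan: the desk fan, fixed. Origin under its foot (210 mm across), below the shaft; z up. Bow with two arms 300 mm apart along y (tops at 167 mm), pale motor, wire back guard (rim 279 mm across, 192 mm high), five teal blades (tips 118 mm out, at most 196 mm high), hub with a boss 46 mm across, its top at 210 mm
- tray: blue open parts tray, fixed, 220 mm along its x, 160 mm along its y, 22 mm high, walls and floor 4 mm thick; origin under its middle. The guard ring lies in its +x half, the -x half is empty
- tray_in (a point): centre of the tray's inner floor, 4 mm above the bench
- guard_nut: pale plastic ring that locks the guard, 67 mm across, 12 mm tall, lying flat in the +x half of the tray; origin under its middle; leave it there
- brush: dusting brush with a long handle, lying; a bystander, leave it
- screwdriver: screwdriver, lying; a bystander, leave it
- cleaner: white spray-cleaner bottle, 60 mm across and 170 mm tall, standing; origin under its middle; a bystander, leave it
- tape_roll: roll of brown packing tape, 96 mm across, 48 mm tall, lying flat; a bystander, leave it
- scanner: hand-held barcode scanner, grey and black, lying; a bystander, leave it

How it is judged:
By the outcome, as a careful person would: the job done as asked, in the order asked, and still so for the second after the job is handed in, with the robot touching nothing.
It also fails if it takes over 72 s, if anything falls off the work surface, if the arm or the gripper's body presses on something with over 40 N, if the wrist force passes 120 N, or if a joint passes its speed limit or range.

## Robot

A 6-joint arm with a two-finger parallel gripper is mounted at the origin on the work surface. World frame = base frame: x ahead of the robot, y to its left, z up, the work surface at z = 0. Lengths are in m, angles in rad, forces in N, time in s.
With the tool pointing down it reaches from about 0.375 to 0.925 m from the base axis. Payload 5.7 kg.
Tool frame: the origin (TCP) lies on the centre line of the jaws, within the pads' length; the fingertips stand 8 mm ahead of it and the grasp point (between the pads) lies 11 mm behind it; z points along the fingers, y is the direction in which the jaws open and shut (so a half turn about z gives the same grasp; the last joint's range is limited). The gripper opens to 88 mm and grips with 3 to 60 N. Pads are 20 mm wide; open, the fingers measure 115 mm over their backs; the gripper's body (75 mm by 178 mm) begins 61 mm behind the grasp point.
Start: joints at [-1.301, 0.359, 1.51, -0, 1.272, -0.115], TCP at [0.225, -0.556, 0.198] pointing down, gripper open.
Joint ranges: [-2.97, 2.97], [-1.01, 2.36], [0.21, 2.38], [-0.96, 4.11], [0.2, 2.71], [-2.98, 2.98]. Speed limits (rad/s): [2.39, 2.39, 3.14, 3.14, 3.14, 3.14].

## Interface

Orientations are given as a unit quaternion [w, x, y, z].
In Python, from station import bot gives the robot as it stands.
- The arm moves only by the tool carry_out, never from a script. Its argument "moves" is a list of rows, each a list of 7 numbers: the turn, a rotation vector about the tool's x, y, z in rad, then the shift along the tool's x, y, z in cm, then the gripper command: -1 is fully open, 1 is shut, values between are in proportion. In form: [[wx, wy, wz, tx, ty, tz, grip], ...]. A call has 1 to 10 rows; each row is the pose to reach, as a shift and turn from the pose commanded when the call began, along the tool's axes at that moment; what a row does not reach only later rows make up. A row lasts 1/10 s, in which the tool goes at most 50 mm and 8.59 degrees, less where a joint would pass 70% of its speed; a pose out of reach is approached as far as the arm can. A call with a gripper value outside its range is refused whole. The fingers move at their own pace and stop on an object; "force" is the grip in N (left out, the last holds). Time passes only in rows, so rows that repeat a pose let the fingers close. It gives the time, the measured TCP pose, the force and the opening at its end, in the units of the state.
- bot.sense(): the state, without advancing time (a new reading comes with each control period).
- bot.grab_frame(name): name is "scene" or "top"; returns the picture (400x640x3 uint8, red, green, blue); there is no depth.
- bot.camera_info(name): a dict with "fx", "fy", "cx", "cy" (pixels), "R" (3x3) and "t" (3): a world point X has camera coordinates R X + t. Camera axes: x right, y down, z forward; pixel columns grow to the right and rows downward; lengths in m; the calibration is good to about 2 mm. A picture is of the moment at which its call begins. camera_info takes no time and is no camera call.
- bot.sign_off(): hands the job in, once; it reports no verdict.
The state is a dict: "t": time; "joint_positions": joint angles; "joint_vel": joint speeds; "effort": joint torques, N m; "eef_pos": TCP position; "orientation": TCP orientation; "wrist_force": force on the tool from outside, world axes, zero at the start; "torque": the same for the moment, N m; "finger_gap": finger opening in m.
Only numpy, scipy, OpenCV 4.12 (cv2) and the standard library are available. Lean on these libraries where they do the work, as an engineer would, in place of code of your own. Each camera call takes 0.05 s, during which the arm holds its last target.

## Working session

There is one attempt and no reset: what is moved stays moved. The work goes in short steps, Python scripts to look and compute and a tool call to move; the robot and the scene stay as the last step left them, time stands still between calls to the robot, and variables do not carry over. Pictures are saved under pics/ and viewed, and the job is handed in when it is done.

Besides the shell and the picture viewer there is one more tool, called after ">>>" as name(argument=value, ...) on one line, values as JSON. carry_out: Moves the arm, as the interface text tells. Its arguments: {"type":"object","properties":{"moves":{"type":"array","items":{"type":"array","items":{"type":"number"}}},"force":{"type":"number"}},"required":["moves"]}

```bash
ls; mkdir -p pics
python3 - <<'E'
from station import bot
import cv2, numpy as np
np.set_printoptions(precision=4,suppress=True)
for n in ("scene","top"):
    im=bot.grab_frame(n); cv2.imwrite(f"pics/{n}0.png",im[:,:,::-1]); 
    c=bot.camera_info(n); print(n,c, "cam pos",-np.array(c["R"]).T@np.array(c["t"]))
print(bot.sense())
E
```

```text
pics
scene {'fx': 419.48192156632473, 'fy': 419.48192156632473, 'cx': 322.9216302187687, 'cy': 205.5202293028206, 'R': array([[ 0.3156,  0.9487,  0.02  ],
       [ 0.7006, -0.2188, -0.6792],
       [-0.64  ,  0.2284, -0.7336]]), 't': array([-0.2173, -0.2723,  1.5122])} cam pos [ 1.2272 -0.1987  0.9288]
top {'fx': 430.3939011241116, 'fy': 430.3939011241116, 'cx': 317.680936577844, 'cy': 199.26982048790953, 'R': array([[-0.0277, -0.9991, -0.0322],
       [-0.9969,  0.03  , -0.0733],
       [ 0.0742,  0.0301, -0.9968]]), 't': array([0.1   , 0.5503, 1.2231])} cam pos [0.4606 0.0467 1.2627]
{'t': 0.1, 'joint_positions': array([-1.3011,  0.3594,  1.5113, -0.    ,  1.2726, -0.1151]), 'joint_vel': array([ 0.    , -0.0016, -0.0014,  0.0001,  0.0021,  0.0001]), 'effort': array([ -0.0006, -51.636 , -27.1404,   0.0677,   0.0276,  -0.    ]), 'eef_pos': array([ 0.225 , -0.5555,  0.1977]), 'orientation': array([-0.0008,  0.9815,  0.1912, -0.0001]), 'wrist_force': array([ 0.8165, -1.2106,  0.047 ]), 'torque': array([ 0.007 ,  0.0045, -0.0142]), 'finger_gap': 0.08749926669823067}
```

View pics/scene0.png

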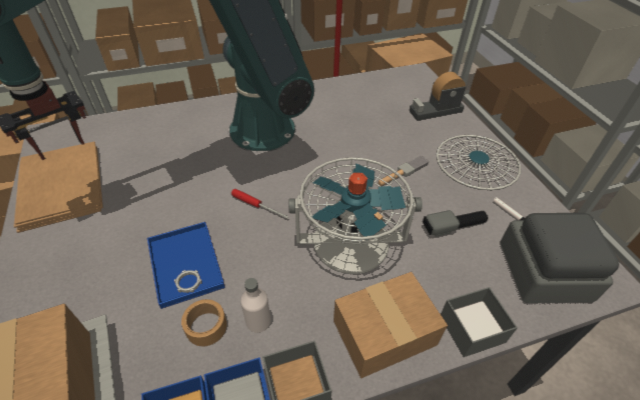

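View pics/top0.png

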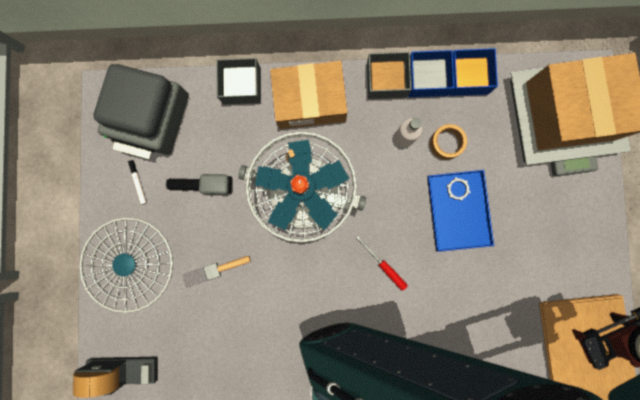

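The scene view has the orange spinner at about (357,183), the blue tray at (186,263) and its ring at (188,281). In the top view they are at (300,184), (461,210) and (458,188). Next I'll zoom in and measure.

```bash
cat > h.py <<'E'
import cv2, numpy as np
from station import bot
np.set_printoptions(precision=4,suppress=True)
def cam(n):
    c=bot.camera_info(n); K=np.array([[c["fx"],0,c["cx"]],[0,c["fy"],c["cy"]],[0,0,1]]); return K,np.array(c["R"]),np.array(c["t"])
def onplane(n,uv,z):
    K,R,t=cam(n); o=-R.T@t; d=R.T@np.linalg.inv(K)@np.array([*uv,1.]); return o+d*(z-o[2])/d[2]
def proj(n,X):
    K,R,t=cam(n); p=K@(R@np.asarray(X)+t); return p[:2]/p[2]
def tri(a,b):
    P=[]; 
    for n in("scene","top"):
        K,R,t=cam(n); P.append(K@np.c_[R,t])
    X=cv2.triangulatePoints(P[0],P[1],np.array(a,float).reshape(2,1),np.array(b,float).reshape(2,1))
    return (X[:3]/X[3]).ravel()
E
python3 - <<'E'
from h import *
I={n:cv2.imread(f"pics/{n}0.png") for n in("scene","top")}
W={"scene":(325,155,65,70),"top":(270,155,60,60)}
for n in I:
    x,y,w,h=W[n]; cv2.imwrite(f"pics/z_{n}.png",cv2.resize(I[n][y:y+h,x:x+w],None,fx=8,fy=8,interpolation=cv2.INTER_CUBIC))
    hsv=cv2.cvtColor(I[n],cv2.COLOR_BGR2HSV)
    m=cv2.inRange(hsv,(0,150,90),(14,255,255)); 
    mm=np.zeros_like(m); mm[y:y+h,x:x+w]=m[y:y+h,x:x+w]
    c=max(cv2.findContours(mm,0,1)[0],key=cv2.contourArea); M=cv2.moments(c,)
    print(n,cv2.contourArea(c),cv2.boundingRect(c),M["m10"]/M["m00"],M["m01"]/M["m00"])
    if n=="top": print(c.reshape(-1,2).tolist())
    b=cv2.inRange(hsv,(105,150,60),(125,255,255)); 
    for c in cv2.findContours(b,0,1)[0]:
        if cv2.contourArea(c)>1500: print("blue",cv2.contourArea(c),cv2.minAreaRect(c),cv2.approxPolyDP(cv2.convexHull(c),4,True).reshape(-1,2).tolist())
E
```

```text
scene 277.0 (349, 173, 18, 21) 357.26052948255114 183.05595667870037
blue 4216.5 ((182.95281982421875, 264.58489990234375), (69.77915954589844, 66.61986541748047), 74.05460357666016) [[204, 223], [223, 287], [161, 306], [148, 239]]
top 209.5 (291, 175, 17, 19) 299.1591089896579 184.05409705648367
[[297, 175], [296, 176], [295, 177], [294, 178], [293, 179], [292, 180], [291, 181], [291, 182], [291, 183], [291, 184], [292, 185], [292, 186], [292, 187], [292, 188], [293, 189], [293, 190], [294, 191], [295, 191], [296, 192], [297, 192], [298, 192], [299, 193], [300, 192], [301, 192], [302, 192], [303, 191], [304, 190], [305, 190], [306, 189], [307, 188], [307, 187], [307, 186], [307, 185], [307, 184], [307, 183], [307, 182], [306, 181], [306, 180], [306, 179], [305, 178], [304, 177], [303, 177], [302, 177], [301, 176], [300, 176], [299, 176], [298, 176]]
blue 4123.0 ((460.1624450683594, 210.4651641845703), (76.22991943359375, 56.58582305908203), 83.0887680053711) [[483, 171], [492, 245], [438, 250], [428, 177]]
blue 1839.5 ((453.57666015625, 72.41693115234375), (44.52439880371094, 84.73224639892578), 87.70938873291016) [[494, 49], [496, 85], [491, 90], [437, 95], [412, 90], [413, 52]]
```

View pics/z_top.png

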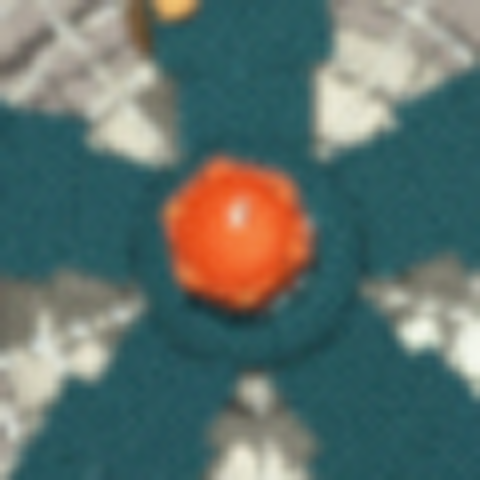

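View pics/z_scene.png

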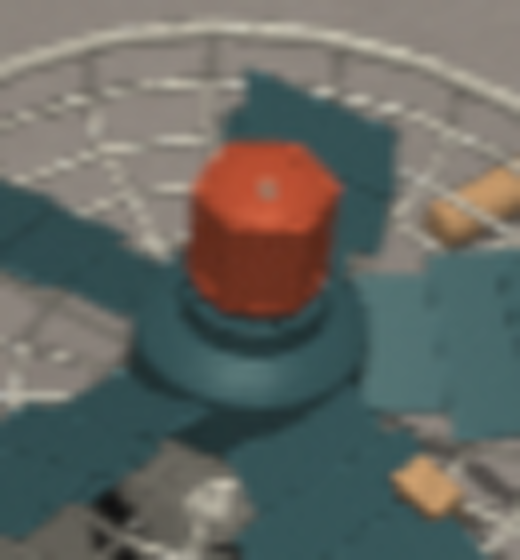

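Run:
```python
from h import *
print("tri spinner",tri((357.26,183.06),(299.16,184.05)))
print("top plane z=.236", onplane("top",(299.16,184.05),.234))
print("scene plane z=.232", onplane("scene",(357.26,183.06),.234))
T=[onplane("top",p,.022) for p in [[483, 171], [492, 245], [438, 250], [428, 177]]]
print(np.array(T), np.mean(T,0)); print([np.linalg.norm(T[i]-T[i-1]) for i in range(4)])
S=[onplane("scene",p,.022) for p in [[204, 223], [223, 287], [161, 306], [148, 239]]]
print(np.array(S), np.mean(S,0)); print([np.linalg.norm(S[i]-S[i-1]) for i in range(4)])
print("nut",onplane("top",(458.5,188.5),.012),onplane("scene",(188,281),.012))
```

```text
tri spinner [0.575  0.1204 0.2324]
top plane z=.236 [0.5752 0.1213 0.234 ]
scene plane z=.232 [0.5762 0.1186 0.234 ]
[[ 0.62   -0.3927  0.022 ]
 [ 0.4082 -0.4062  0.022 ]
 [ 0.3981 -0.2538  0.022 ]
 [ 0.6076 -0.2353  0.022 ]] [ 0.5085 -0.322   0.022 ]
[np.float64(0.15785235775029757), np.float64(0.21218223208733064), np.float64(0.152650009231864), np.float64(0.21030762241681053)]
[[ 0.3999 -0.2574  0.022 ]
 [ 0.6238 -0.2405  0.022 ]
 [ 0.6313 -0.3895  0.022 ]
 [ 0.412  -0.4091  0.022 ]] [ 0.5167 -0.3241  0.022 ]
[np.float64(0.15212696828764535), np.float64(0.22454247006495293), np.float64(0.14921663373425686), np.float64(0.22017817403634043)]
nut [ 0.5726 -0.3235  0.012 ] [ 0.5728 -0.3222  0.012 ]
```

Run:
```python
from h import *
I={n:cv2.imread(f"pics/{n}0.png") for n in("scene","top")}
W={"scene":(340,165,36,36),"top":(282,167,36,36)}
for n in I:
    x,y,w,h=W[n]; s=8
    z=cv2.resize(I[n][y:y+h,x:x+w],None,fx=s,fy=s,interpolation=cv2.INTER_CUBIC)
    hsv=cv2.cvtColor(z,cv2.COLOR_BGR2HSV)
    if n=="scene":
        m=cv2.inRange(hsv,(0,100,150),(14,255,255)) # lit top
        full=cv2.inRange(hsv,(0,140,80),(14,255,255))
    else:
        m=cv2.inRange(hsv,(0,110,120),(20,255,255))
    for mm,lab,zz in ([(m,"litTop",.247),(full,"full",.232)] if n=="scene" else [(m,"full",.232)]):
        c=max(cv2.findContours(mm,0,1)[0],key=cv2.contourArea); hull=cv2.convexHull(c)
        for e in (6,9):
            p=cv2.approxPolyDP(hull,e,True).reshape(-1,2)
            px=np.array([[x+(a+.5)/s-.5,y+(b+.5)/s-.5] for a,b in p])
            X=np.array([onplane(n,q,zz) for q in px])[:,:2]
            print(n,lab,len(p),p.tolist()); print(X-np.array([.575,.1205]))
            E=np.roll(X,-1,0)-X; L=np.linalg.norm(E,axis=1); print("edge len mm",L*1000,"ang mod60",np.degrees(np.arctan2(E[:,1],E[:,0]))%60)
        cv2.drawContours(z,[hull],-1,(255,0,0),1)
    cv2.imwrite(f"pics/hex_{n}.png",cv2.resize(z,None,fx=2,fy=2))
```

```text
scene litTop 7 [[215, 106], [181, 151], [115, 148], [72, 112], [85, 84], [113, 66], [177, 67]]
[[ 0.0033  0.0196]
 [ 0.018   0.0028]
 [ 0.0111 -0.0152]
 [-0.0069 -0.0218]
 [-0.017  -0.0139]
 [-0.0219 -0.003 ]
 [-0.0158  0.0152]]
edge len mm [22.3721 19.2666 19.161  12.9241 11.8854 19.1724 19.5926] ang mod60 [11.2475  9.0421 20.1715 21.8048 54.2535 11.5238 13.0024]
scene litTop 6 [[215, 106], [181, 151], [115, 148], [72, 112], [113, 66], [177, 67]]
[[ 0.0033  0.0196]
 [ 0.018   0.0028]
 [ 0.0111 -0.0152]
 [-0.0069 -0.0218]
 [-0.0219 -0.003 ]
 [-0.0158  0.0152]]
edge len mm [22.3721 19.2666 19.161  24.0972 19.1724 19.5926] ang mod60 [11.2475  9.0421 20.1715  8.6172 11.5238 13.0024]
scene full 9 [[177, 66], [217, 108], [202, 195], [171, 231], [103, 228], [84, 214], [71, 186], [78, 104], [110, 65]]
[[-0.0309  0.0227]
 [-0.01    0.0273]
 [ 0.0232  0.0088]
 [ 0.0343 -0.0055]
 [ 0.0272 -0.0241]
 [ 0.0202 -0.0273]
 [ 0.0082 -0.0268]
 [-0.0241 -0.0123]
 [-0.0374  0.0032]]
edge len mm [21.4169 37.9973 18.1084 19.8256  7.7377 12.0276 35.3958 20.4701 20.5195] ang mod60 [12.3468 30.8646  7.795   
[... 627 characters left out ...]
0209]
 [-0.0063 -0.0207]
 [-0.0137 -0.0148]
 [-0.0209 -0.0029]
 [-0.0152  0.016 ]
 [-0.0087  0.0201]
 [ 0.0096  0.0221]]
edge len mm [22.8232 17.4881  6.3586  9.465  13.9442 19.7279  7.6623 18.3771 21.363 ] ang mod60 [11.139  18.7162 58.5047 21.2669  1.0575 13.1405 32.1678  6.2407 12.3782]
top full 8 [[121, 63], [193, 85], [213, 139], [194, 185], [155, 210], [92, 193], [78, 172], [70, 112]]
[[ 0.024   0.0063]
 [ 0.0166 -0.0153]
 [ 0.     -0.0209]
 [-0.0137 -0.0148]
 [-0.0209 -0.0029]
 [-0.0152  0.016 ]
 [-0.0087  0.0201]
 [ 0.0096  0.0221]]
edge len mm [22.8232 17.4881 15.0282 13.9442 19.7279  7.6623 18.3771 21.363 ] ang mod60 [11.139  18.7162 36.1019  1.0575 13.1405 32.1678  6.2407 12.3782]
```

View pics/hex_scene.png

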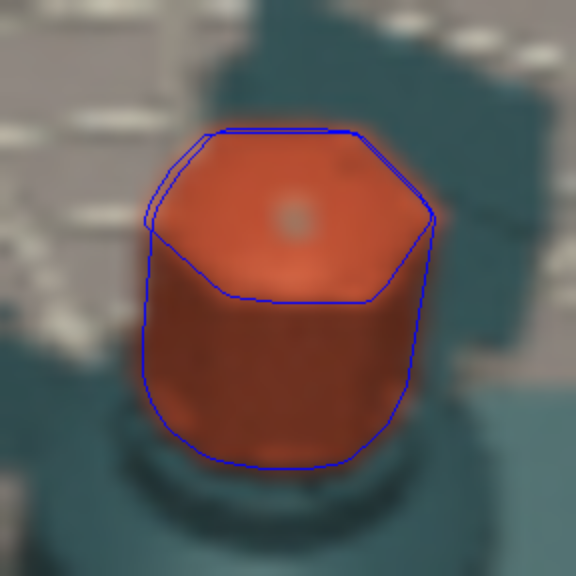

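View pics/hex_top.png

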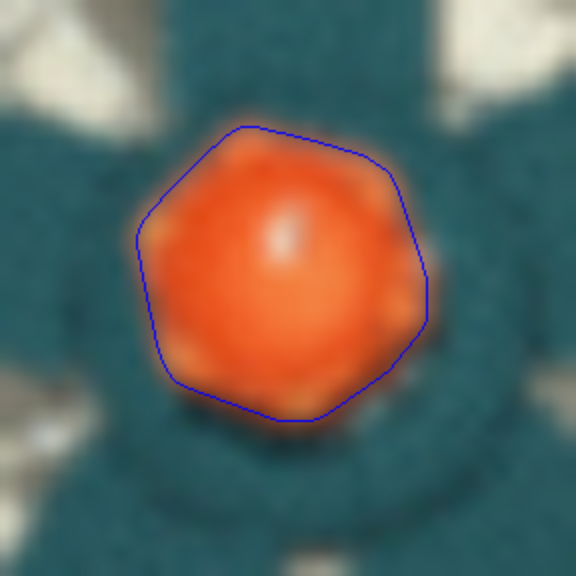

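```bash
cat >> h.py <<'E'
from scipy.spatial.transform import Rotation as Ro
def st():
    s=bot.sense(); q=s["orientation"]; R=Ro.from_quat([q[1],q[2],q[3],q[0]]); return s,R
def plan(xyz,th):
    s,R=st(); M=R.as_matrix(); d=M.T@(np.array(xyz)-s["eef_pos"])*100
    y=M[:,1]; cur=np.degrees(np.arctan2(y[1],y[0]))
    # target: z down, y at th
    t=np.radians(th); yy=np.array([np.cos(t),np.sin(t),0]); zz=np.array([0,0,-1.]); T=np.c_[np.cross(yy,zz),yy,zz]
    print("cur th",cur,"turn rotvec",Ro.from_matrix(M.T@T).as_rotvec(),"shift cm",d)
def rep():
    s,R=st(); M=R.as_matrix(); y=M[:,1]; 
    print("t",s["t"],"pos",s["eef_pos"],"th %.2f"%np.degrees(np.arctan2(y[1],y[0])),"tilt",M[:2,2],"F",s["wrist_force"],"Ftool",M.T@s["wrist_force"],"T",s["torque"],"gap %.4f"%s["finger_gap"],"j",s["joint_positions"])
E
python3 -c "
from h import *
plan([.574,.120,.36],41);rep()"
```

```text
cur th -67.95338106378553 turn rotvec [-0.001  -0.0017 -1.9016] shift cm [ 57.703  -49.5369 -16.1355]
t 0.1 pos [ 0.225  -0.5555  0.1977] th -67.95 tilt [-0.0005  0.0016] F [ 0.8165 -1.2106  0.047 ] Ftool [ 0.3024  1.4285 -0.0493] T [ 0.007   0.0045 -0.0142] gap 0.0875 j [-1.3011  0.3594  1.5113 -0.      1.2726 -0.1151]
```

>>> carry_out(moves=[[0,0,0,0,0,-5,-1],[0,0,0,0,0,-10,-1],[0,0,-0.1,0,0,-16,-1],[0,0,-0.3,4,-3.5,-16,-1],[0,0,-0.4,8,-7,-16,-1],[0,0,-0.5,12,-10,-16,-1],[0,0,-0.6,16,-13.5,-16,-1],[0,0,-0.8,20,-17,-16,-1],[0,0,-0.9,24,-20.5,-16,-1],[0,0,-1.0,28,-24,-16,-1]])

```text
t: 1.1
eef_pos: [0.386, -0.2441, 0.3582]
orientation: [-0.0, 0.768, 0.64, 0.0]
wrist_force: [0.9, -0.5, 0.4]
finger_gap: 0.0881
```

```bash
python3 -c "
from h import *
rep();plan([.574,.120,.36],41)"
```

```text
t 1.1 pos [ 0.386  -0.2441  0.3582] th -10.37 tilt [-0.0002  0.0004] F [ 0.8616 -0.5329  0.4117] Ftool [-0.369   0.9433 -0.4121] T [-0.0781 -0.0676  0.0441] gap 0.0881 j [-0.7155  0.0301  1.5439  0.0002  1.568  -0.5346]
cur th -10.365397503469536 turn rotvec [-0.0001 -0.0004 -0.8965] shift cm [39.2012 11.9437 -0.1698]
```

>>> carry_out(moves=[[0,0,-0.1,4.5,1.4,0,-1],[0,0,-0.2,9,2.8,0,-1],[0,0,-0.3,13.5,4.2,0,-1],[0,0,-0.4,18,5.6,0,-1],[0,0,-0.5,22.5,7,0,-1],[0,0,-0.6,27,8.3,0,-1],[0,0,-0.7,31,9.6,0,-1],[0,0,-0.8,35,10.8,0,-1],[0,0,-0.9,38.2,11.7,0,-1],[0,0,-0.9,39.2,11.9,0,-1]])

```text
t: 2.1
eef_pos: [0.5759, 0.1199, 0.3575]
orientation: [-0.001, 0.413, 0.911, 0.0]
wrist_force: [0.4, -0.4, -1.2]
finger_gap: 0.0879
```

>>> carry_out(moves=[[0,0,0,0,0,1,-0.36],[0,0,0,0,0,3,-0.36],[0,0,0,0,0,5,-0.36],[0,0,0,0,0,5,-0.36]])

```text
t: 2.5
eef_pos: [0.5722, 0.1151, 0.3051]
orientation: [-0.003, 0.417, 0.909, -0.002]
wrist_force: [-1.0, -0.2, 0.1]
finger_gap: 0.061
```

Run:
```python
from h import *
rep();plan([.574,.120,.26],41)
for n,(x,y,w,h) in {"scene":(300,100,120,120),"top":(250,130,100,100)}.items():
    im=bot.grab_frame(n)[:,:,::-1]; cv2.imwrite(f"pics/{n}1.png",im); cv2.imwrite(f"pics/{n}1z.png",cv2.resize(im[y:y+h,x:x+w],None,fx=5,fy=5,interpolation=cv2.INTER_CUBIC))
```

```text
t 2.5 pos [0.5722 0.1151 0.3051] th 40.74 tilt [-0.0066 -0.0012] F [-1.0091 -0.1621  0.0815] Ftool [ 0.5359 -0.8709 -0.0747] T [-0.1074 -0.0684 -0.0457] gap 0.0610 j [ 0.0807  0.2631  1.3864 -0.0007  1.4988 -0.6303]
cur th 40.73685885066607 turn rotvec [-0.0058 -0.0034 -0.0046] shift cm [0.2392 0.4769 4.5099]
```

View pics/scene1z.png

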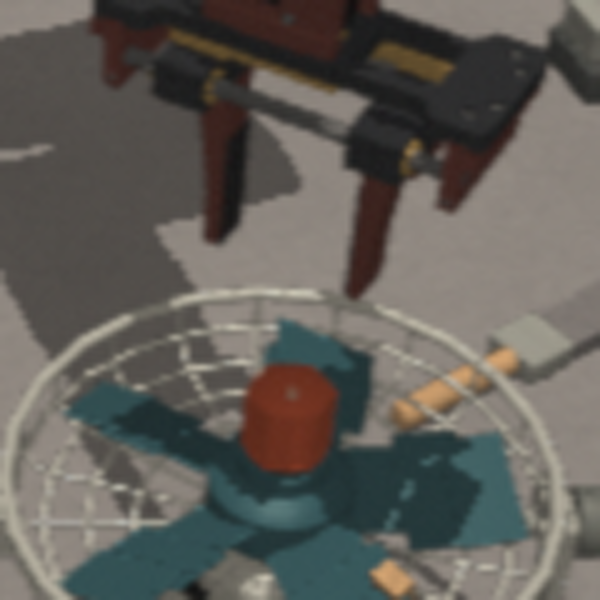

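Run:
```python
from h import *
rep();plan([.574,.120,.26],41)
```

```text
t 2.6 pos [0.5744 0.1157 0.3083] th 40.78 tilt [-0.0013 -0.0004] F [ 0.4395 -0.0456 -0.6996] Ftool [-0.322   0.3039  0.6991] T [-0.0461 -0.1403  0.0422] gap 0.0601 j [ 0.0812  0.2615  1.381  -0.0003  1.5004 -0.6305]
cur th 40.77707053498979 turn rotvec [-0.0013 -0.0005 -0.0039] shift cm [0.3484 0.2561 4.8306]
```

>>> carry_out(moves=[[0,0,0,0.35,0.26,1,-0.36],[0,0,0,0.35,0.26,3,-0.36],[0,0,0,0.35,0.26,4.4,-0.36],[0,0,0,0.35,0.26,4.5,-0.36],[0,0,0,0.35,0.26,4.5,-0.36],[0,0,0,0.35,0.26,4.5,-0.36]])

```text
t: 3.2
eef_pos: [0.5756, 0.1215, 0.2646]
orientation: [0.001, 0.415, 0.91, 0.001]
wrist_force: [0.7, -0.1, 0.6]
finger_gap: 0.0596
```

Run:
```python
from h import *
rep();plan([.574,.120,.227],41)
for n,(x,y,w,h) in {"scene":(300,100,120,120),"top":(250,130,100,100)}.items():
    im=bot.grab_frame(n)[:,:,::-1]; cv2.imwrite(f"pics/{n}2.png",im); cv2.imwrite(f"pics/{n}2z.png",cv2.resize(im[y:y+h,x:x+w],None,fx=5,fy=5,interpolation=cv2.INTER_CUBIC))
```

```text
t 3.2 pos [0.5756 0.1215 0.2646] th 40.90 tilt [0.0019 0.0003] F [ 0.6542 -0.0841  0.5663] Ftool [-0.4925  0.4403 -0.5651] T [ 0.0227 -0.1847 -0.0272] gap 0.0596 j [ 0.0905  0.2892  1.4471  0.0001  1.4035 -0.6233]
cur th 40.89913139090097 turn rotvec [ 0.0016  0.001  -0.0018] shift cm [-0.0031 -0.2232  3.759 ]
```

View pics/scene2z.png

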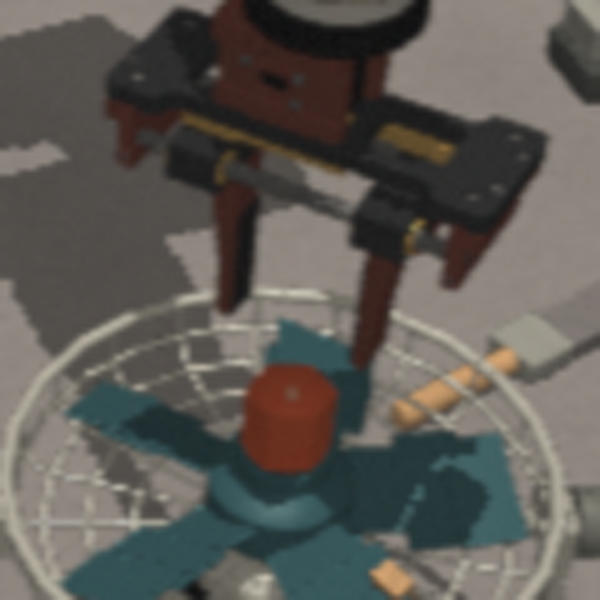

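View pics/top2z.png

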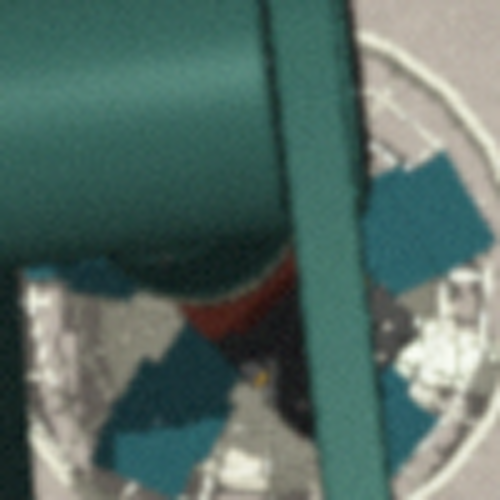

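Run:
```python
from h import *
s,R=st(); M=R.as_matrix(); p=s["eef_pos"]
for nm,d in (("L",-.03),("R",.03)):
  for w in(-.01,0,.01):
    q=p+M@np.array([w,d,.008]); u=proj("scene",q); print(nm,w,u,(u-[300,100])*5)
for z in(.25,.2565): print(onplane("scene",(359.6,167),z))
print("mark",onplane("scene",(358.4,178.4),.251)); print(proj("scene",[.574,.12,.251]),proj("scene",[.574,.12,.213]))
```

```text
L -0.01 [345.7743 173.5827] [228.8714 367.9133]
L 0 [347.7929 171.1409] [238.9646 355.7045]
L 0.01 [349.7876 168.7281] [248.938  343.6404]
R -0.01 [368.6192 182.9394] [343.0959 414.6968]
R 0 [370.5405 180.3902] [352.7024 401.9508]
R 0.01 [372.4385 177.8718] [362.1927 389.359 ]
[0.541  0.1373 0.25  ]
[0.5476 0.1341 0.2565]
mark [0.5783 0.1192 0.251 ]
[358.0277 177.1224] [356.7511 188.5587]
```

Run:
```python
from h import *
im=cv2.imread("pics/scene2.png"); s,R=st(); M=R.as_matrix(); p=s["eef_pos"]
x,y,w,h=330,120,60,75; z=cv2.resize(im[y:y+h,x:x+w],None,fx=8,fy=8,interpolation=cv2.INTER_CUBIC)
for d in(-.03,.03):
  for k,c in((.008,(0,255,0)),(-.011,(255,0,0)),(-.03,(0,255,255)),(-.072,(255,0,255))):
    u=(proj("scene",p+M@np.array([0,d,k]))-[x,y]+.5)*8; cv2.circle(z,tuple(int(v) for v in u),3,c,-1)
cv2.imwrite("pics/chk.png",z)
im=cv2.imread("pics/scene0.png"); x,y,w,h=0,60,110,120; z=cv2.resize(im[y:y+h,x:x+w],None,fx=5,fy=5,interpolation=cv2.INTER_CUBIC)
p=np.array([.225,-.5555,.1977]); a=np.radians(-67.95); Y=np.array([np.cos(a),np.sin(a),0])
for d in(-.044,.044):
  for k,c in((.008,(0,255,0)),(-.011,(255,0,0)),(-.03,(0,255,255)),(-.072,(255,0,255))):
    u=(proj("scene",p+Y*d+np.array([0,0,-k]))-[x,y]+.5)*5; cv2.circle(z,tuple(int(v) for v in u),3,c,-1)
cv2.imwrite("pics/chk0.png",z)
```

```text
(no output)
```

View pics/chk.png

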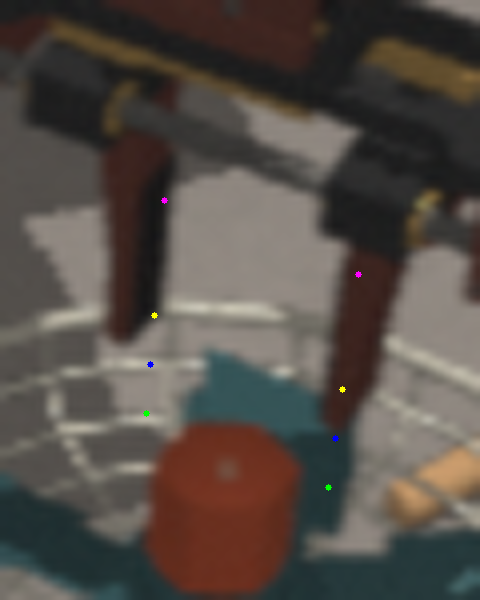

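View pics/chk0.png

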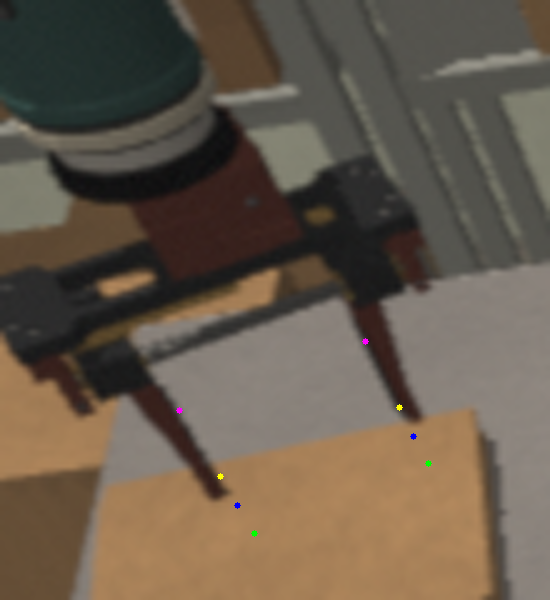

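Run:
```python
from h import *
im=cv2.imread("pics/top0.png"); x,y,w,h=540,280,100,120; z=cv2.resize(im[y:y+h,x:x+w],None,fx=5,fy=5,interpolation=cv2.INTER_CUBIC)
p=np.array([.225,-.5555,.1977]); a=np.radians(-67.95); Y=np.array([np.cos(a),np.sin(a),0])
for d in(-.044,.044):
  for k,c in((.008,(0,255,0)),(-.011,(255,0,0)),(-.03,(0,255,255)),(-.072,(255,0,255))):
    u=(proj("top",p+Y*d+np.array([0,0,-k]))-[x,y]+.5)*5; cv2.circle(z,tuple(int(v) for v in u),3,c,-1); print(d,k,u/5+[x,y])
cv2.imwrite("pics/chk0t.png",z)
```

```text
-0.044 0.008 [568.933  330.0991]
-0.044 -0.011 [573.352  331.9405]
-0.044 -0.03 [577.9392 333.8519]
-0.044 -0.072 [588.7253 338.3463]
0.044 0.008 [602.4728 315.3727]
0.044 -0.011 [607.5177 316.9393]
0.044 -0.03 [612.7545 318.5655]
0.044 -0.072 [625.068  322.3893]
```

View pics/chk0t.png

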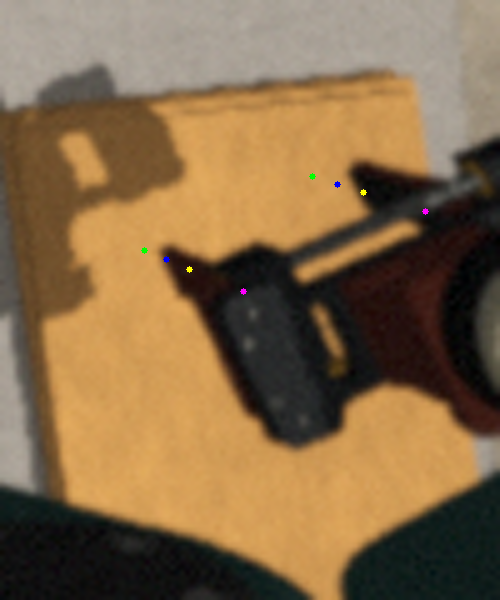

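Run:
```python
from h import *
for d in(-.044,.044):
    a=np.radians(-67.95); print(d,proj("scene",np.array([.225,-.5555,.1897])+d*np.array([np.cos(a),np.sin(a),0])))
A=(43.6,158.6);B=(83.0,143.4)
tA=(573.6,329.8);tB=(611.2,313.7)
for s,t in((A,tB),(B,tA)):
    X=tri(s,t); print(X,proj("scene",X)-s,proj("top",X)-t)
```

```text
-0.044 [ 85.1398 152.2571]
0.044 [ 50.4528 166.1858]
[ 0.2506 -0.5973  0.2232] [-0.0571 -0.0145] [-0.0603  0.0018]
[ 0.2159 -0.5077  0.224 ] [-0.3181 -0.0707] [-0.3458 -0.0037]
```

The picture shows the fingertips about 30 mm higher than the stated tool geometry predicts: tips at zoom (125,335) and (335,420), against expected (147,413) and (328,487). The start images triangulate to the same offset. I'll test it safely by closing gently at a height where only full-length fingers would meet the flats.

>>> carry_out(moves=[[0,0,0,0,-0.1,1,-0.36],[0,0,0,0,-0.1,2,-0.36],[0,0,0,0,-0.1,2.4,-0.36],[0,0,0,0,-0.1,2.4,-0.36],[0,0,0,0,-0.1,2.4,-0.36]], force=3)

```text
t: 3.8
eef_pos: [0.574, 0.1207, 0.2392]
orientation: [-0.0, 0.415, 0.91, -0.0]
wrist_force: [-0.1, -0.5, 0.2]
finger_gap: 0.0596
```

Run:
```python
from h import *
rep();plan([.574,.120,.240],41)
```

```text
t 3.8 pos [0.574  0.1207 0.2392] th 40.91 tilt [-0.0005  0.0001] F [-0.0535 -0.5383  0.1588] Ftool [-0.3717 -0.393  -0.1589] T [-0.0257 -0.1608  0.0127] gap 0.0596 j [ 0.0895  0.3062  1.4853  0.0001  1.3506 -0.6245]
cur th 40.90699970378929 turn rotvec [-0.0003 -0.0004 -0.0016] shift cm [-0.0534 -0.0518 -0.0758]
```

>>> carry_out(moves=[[0,0,0,0,0,0,0.0],[0,0,0,0,0,0,0.1],[0,0,0,0,0,0,0.2],[0,0,0,0,0,0,0.25],[0,0,0,0,0,0,0.25]], force=3)

```text
t: 4.3
eef_pos: [0.5742, 0.1208, 0.2396]
orientation: [0.0, 0.415, 0.91, 0.0]
wrist_force: [-0.7, -0.5, -0.3]
finger_gap: 0.0333
```

Run:
```python
from h import *
rep()
im=bot.grab_frame("scene")[:,:,::-1]; cv2.imwrite("pics/s3.png",cv2.resize(im[120:210,315:405],None,fx=6,fy=6,interpolation=cv2.INTER_CUBIC))
```

```text
t 4.3 pos [0.5742 0.1208 0.2396] th 40.91 tilt [0.0002 0.0001] F [-0.6507 -0.5265 -0.2826] Ftool [ 0.0282 -0.8366  0.2824] T [-0.    -0.156  0.035] gap 0.0333 j [ 0.0895  0.3057  1.4851  0.0001  1.3506 -0.6245]
```

View pics/s3.png

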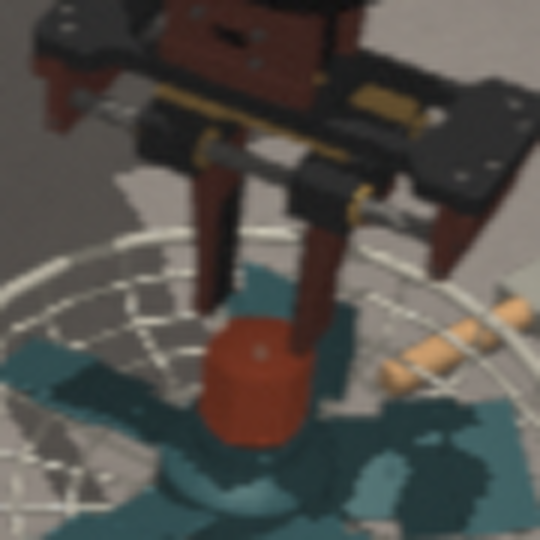

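Closed to 33 mm with no contact, and the tips hang at (208,312) and (312,350), above the cap's top at (260,350). So the real tips sit about 30 mm higher than stated, and I'll go lower in steps.

>>> carry_out(moves=[[0,0,0,0,0,0,-0.36],[0,0,0,0,0,0,-0.36],[0,0,0,0,0,0,-0.36],[0,0,0,0,0,1,-0.36],[0,0,0,-0.05,-0.05,2,-0.36],[0,0,0,-0.05,-0.05,2.4,-0.36],[0,0,0,-0.05,-0.05,2.4,-0.36],[0,0,0,-0.05,-0.05,2.4,-0.36]], force=3)

```text
t: 5.15
eef_pos: [0.574, 0.12, 0.2152]
orientation: [-0.0, 0.415, 0.91, -0.0]
wrist_force: [-0.2, 0.0, 0.1]
finger_gap: 0.0595
```

Run:
```python
from h import *
rep()
im=bot.grab_frame("scene")[:,:,::-1]; cv2.imwrite("pics/s4.png",cv2.resize(im[130:220,315:405],None,fx=6,fy=6,interpolation=cv2.INTER_CUBIC))
```

```text
t 5.15 pos [0.574  0.12   0.2152] th 40.91 tilt [-0.0006  0.0001] F [-0.1578  0.0304  0.0878] Ftool [ 0.1263 -0.0994 -0.0877] T [-0.0104 -0.0973  0.0339] gap 0.0595 j [ 0.0883  0.3251  1.5184  0.0001  1.2986 -0.6257]
```

View pics/s4.png

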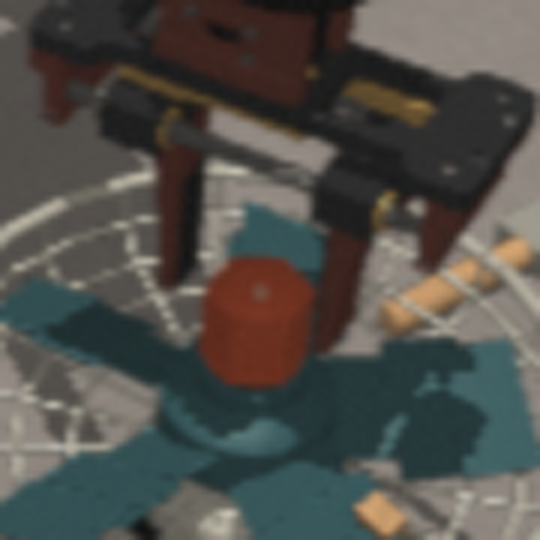

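>>> carry_out(moves=[[0,0,0,0,0,0.5,-0.36],[0,0,0,0,0,1.0,-0.36],[0,0,0,0,0,1.5,-0.36],[0,0,0,0,0,1.6,-0.36],[0,0,0,0,0,1.6,-0.2],[0,0,0,0,0,1.6,0.05],[0,0,0,0,0,1.6,0.12],[0,0,0,0,0,1.6,0.2],[0,0,0,0,0,1.6,0.2]], force=3)

```text
t: 6.1
eef_pos: [0.5751, 0.1208, 0.1998]
orientation: [0.001, 0.415, 0.91, 0.001]
wrist_force: [4.0, 3.1, -1.2]
finger_gap: 0.0381
```

Run:
```python
from h import *
rep()
im=bot.grab_frame("scene")[:,:,::-1]; cv2.imwrite("pics/s5.png",cv2.resize(im[130:220,315:405],None,fx=6,fy=6,interpolation=cv2.INTER_CUBIC))
```

```text
t 6.1 pos [0.5751 0.1208 0.1998] th 40.92 tilt [0.0021 0.0013] F [ 4.0443  3.0875 -1.2268] Ftool [-0.3152  5.0753  1.2393] T [ 0.5659 -0.6701  0.0452] gap 0.0381 j [ 0.0887  0.3386  1.5381  0.0012  1.2627 -0.6258]
```

View pics/s5.png

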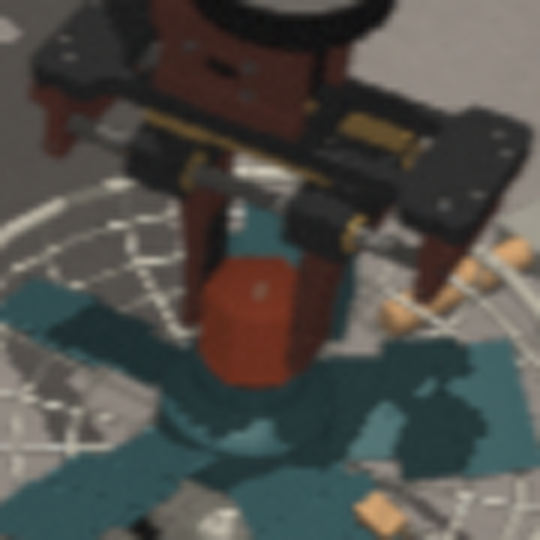

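Gap is 38.1 mm, so the pads are on the flats. The side force of 5 N along +y says the cap is about 1.5 mm further that way. I'll centre and then firm up the grip.

>>> carry_out(moves=[[0,0,0,0,0.1,0,0.2],[0,0,0,0,0.15,0,0.2],[0,0,0,0,0.15,0,0.2],[0,0,0,0,0.15,0,0.2]], force=15)

```text
t: 6.55
eef_pos: [0.5751, 0.1208, 0.1997]
orientation: [0.0, 0.415, 0.91, -0.0]
wrist_force: [0.1, 0.7, 2.6]
finger_gap: 0.038
```

```bash
python3 -c "
from h import *
rep()"
```

```text
t 6.55 pos [0.5751 0.1208 0.1997] th 40.91 tilt [-0.     -0.0003] F [0.0921 0.6674 2.5736] Ftool [ 0.4434  0.5061 -2.5738] T [ 0.0007 -0.1653  0.0838] gap 0.0380 j [ 0.0897  0.34    1.536  -0.0003  1.2656 -0.6242]
```

>>> carry_out(moves=[[0,0,0,0,0,0,0.2],[0,0,0,0,0,0,0.2],[0,0,0.05,0,0,0,0.2],[0,0,0.1,0,0,0,0.2],[0,0,0.1,0,0,0,0.2]], force=40)

```text
t: 7.05
eef_pos: [0.5751, 0.1208, 0.1999]
orientation: [0.0, 0.461, 0.887, -0.0]
wrist_force: [0.1, -1.1, 4.7]
finger_gap: 0.0379
```

```bash
python3 -c "
from h import *
rep()"
```

```text
t 7.05 pos [0.5751 0.1208 0.1999] th 35.11 tilt [ 0.0001 -0.0003] F [ 0.1405 -1.0769  4.7027] Ftool [-0.9631 -0.505  -4.7023] T [-0.1201  0.0677  0.0706] gap 0.0379 j [ 0.0898  0.3399  1.5359 -0.0003  1.2658 -0.523 ]
```

It turns freely with the gap still at 37.9 mm, and Fz is creeping up, so it is climbing. I'll continue with a slight rise.

>>> carry_out(moves=[[0,0,0.1,0,0,-0.02,0.2],[0,0,0.2,0,0,-0.03,0.2],[0,0,0.3,0,0,-0.05,0.2],[0,0,0.4,0,0,-0.06,0.2],[0,0,0.4,0,0,-0.06,0.2]], force=30)

```text
t: 7.55
eef_pos: [0.5749, 0.1209, 0.2]
orientation: [-0.0, 0.628, 0.778, -0.0]
wrist_force: [-0.5, -0.9, 2.0]
finger_gap: 0.0379
```

```bash
python3 -c "
from h import *
rep()"
```

```text
t 7.55 pos [0.5749 0.1209 0.2   ] th 12.20 tilt [-0.0005 -0.0001] F [-0.5057 -0.893   1.9568] Ftool [-0.7659 -0.684  -1.9565] T [-0.0131 -0.071   0.0261] gap 0.0379 j [ 0.0897  0.3398  1.5356 -0.      1.2666 -0.1232]
```

>>> carry_out(moves=[[0,0,0.1,0,0,-0.02,0.2],[0,0,0.2,0,0,-0.03,0.2],[0,0,0.3,0,0,-0.05,0.2],[0,0,0.4,0,0,-0.06,0.2],[0,0,0.5,0,0,-0.08,0.2],[0,0,0.5,0,0,-0.08,0.2]], force=25)

```text
t: 8.15
eef_pos: [0.5749, 0.1209, 0.2006]
orientation: [-0.0, 0.8, 0.6, -0.0]
wrist_force: [0.4, 0.4, 0.9]
finger_gap: 0.0379
```

```bash
python3 -c "
from h import *
rep()"
```

```text
t 8.15 pos [0.5749 0.1209 0.2006] th -16.31 tilt [-0.0007 -0.    ] F [0.4216 0.3539 0.9163] Ftool [ 0.4578  0.3047 -0.9166] T [-0.0264 -0.1014  0.0305] gap 0.0379 j [0.0897 0.3394 1.5347 0.     1.2682 0.3743]
```

>>> carry_out(moves=[[0,0,0.12,0,0,-0.01,0.2],[0,0,0.24,0,0,-0.03,0.2],[0,0,0.36,0,0,-0.04,0.2],[0,0,0.48,0,0,-0.06,0.2],[0,0,0.6,0,0,-0.07,0.2],[0,0,0.72,0,0,-0.08,0.2],[0,0,0.84,0,0,-0.1,0.2],[0,0,0.96,0,0,-0.11,0.2],[0,0,1.05,0,0,-0.12,0.2],[0,0,1.05,0,0,-0.12,0.2]], force=20)

```text
t: 9.15
eef_pos: [0.5756, 0.1209, 0.203]
orientation: [0.0, 0.993, 0.118, 0.001]
wrist_force: [-0.9, -0.9, 7.3]
finger_gap: 0.0381
```

```bash
python3 -c "
from h import *
rep()"
```

```text
t 9.15 pos [0.5756 0.1209 0.203 ] th -76.41 tilt [ 0.0011 -0.0001] F [-0.8656 -0.9038  7.275 ] Ftool [-1.0458  0.6777 -7.2759] T [-0.1131  0.1667 -0.0192] gap 0.0381 j [ 0.0897  0.3371  1.5319 -0.0002  1.2715  1.4235]
```

F is now +7 N and z has risen 3.3 mm over 117°, so the thread is steeper than I assumed. I'll relieve the vertical force, then re-grip.

>>> carry_out(moves=[[0,0,0,0,0,-0.06,0.2],[0,0,0,0,0,-0.12,0.2],[0,0,0,0,0,-0.12,0.2]], force=15)

```text
t: 9.45
eef_pos: [0.5753, 0.1209, 0.2032]
orientation: [0.0, 0.993, 0.118, 0.0]
wrist_force: [-0.3, -0.7, 1.9]
finger_gap: 0.0378
```

```bash
python3 -c "
from h import *
rep()"
```

```text
t 9.45 pos [0.5753 0.1209 0.2032] th -76.44 tilt [0.0001 0.    ] F [-0.2601 -0.681   1.9451] Ftool [-0.4124  0.6011 -1.9451] T [-0.0527 -0.1738  0.024 ] gap 0.0378 j [ 0.0897  0.3372  1.5313 -0.      1.273   1.4239]
```

>>> carry_out(moves=[[0,0,0,0,0,0,0.0],[0,0,0,0,0,0,-0.3],[0,0,0,0,0,0,-0.36],[0,0,-0.14,0,0,0,-0.36],[0,0,-0.28,0,0,0,-0.36],[0,0,-0.42,0,0,0,-0.36],[0,0,-0.56,0,0,0,-0.36],[0,0,-0.7,0,0,0,-0.36],[0,0,-0.84,0,0,0,-0.36],[0,0,-0.98,0,0,0,-0.36]])

```text
t: 10.45
eef_pos: [0.5749, 0.1211, 0.203]
orientation: [-0.0, 0.819, 0.573, -0.0]
wrist_force: [-0.0, -0.2, -0.5]
finger_gap: 0.0598
```

```bash
python3 -c "
from h import *
rep()
im=bot.grab_frame('scene')[:,:,::-1]; cv2.imwrite('pics/s6.png',cv2.resize(im[130:220,315:405],None,fx=6,fy=6,interpolation=cv2.INTER_CUBIC))"
```

```text
t 10.45 pos [0.5749 0.1211 0.203 ] th -20.05 tilt [-0.0007  0.0001] F [-0.015  -0.1563 -0.4619] Ftool [-0.1519  0.0398  0.4619] T [-0.039  -0.0465  0.0059] gap 0.0598 j [0.0899 0.3372 1.5317 0.0002 1.2734 0.4397]
```

View pics/s6.png

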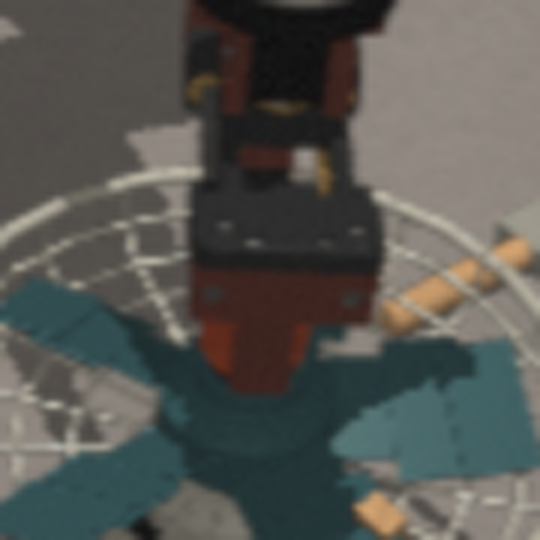

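>>> carry_out(moves=[[0,0,-0.14,0,0,0,-0.36],[0,0,-0.28,0,0,0,-0.36],[0,0,-0.42,0,0,0,-0.36],[0,0,-0.56,0,0,0,-0.36],[0,0,-0.7,0,0,0,-0.36],[0,0,-0.84,0,0,0,-0.36],[0,0,-0.98,0,0,0,-0.36],[0,0,-1.11,0,0,0,-0.36],[0,0,-1.11,0,0,0,-0.36]])

```text
t: 11.4
eef_pos: [0.575, 0.1211, 0.2031]
orientation: [-0.0, 0.398, 0.918, -0.0]
wrist_force: [-0.4, -1.2, -0.3]
finger_gap: 0.0597
```

```bash
python3 -c "
from h import *
rep()
im=bot.grab_frame('scene')[:,:,::-1]; cv2.imwrite('pics/s7.png',cv2.resize(im[130:220,315:405],None,fx=6,fy=6,interpolation=cv2.INTER_CUBIC))"
```

```text
t 11.4 pos [0.575  0.1211 0.2031] th 43.14 tilt [-0.0006  0.0001] F [-0.3625 -1.1516 -0.3239] Ftool [-0.5926 -1.0519  0.324 ] T [-0.0032 -0.1508 -0.0236] gap 0.0597 j [ 0.0899  0.3372  1.5316  0.0002  1.2734 -0.6631]
```

View pics/s7.png

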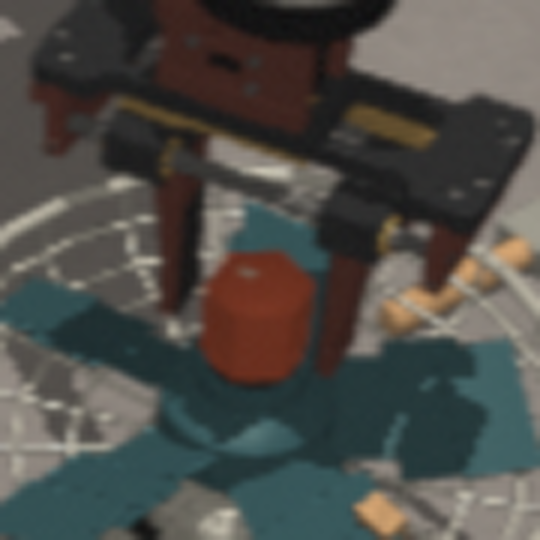

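>>> carry_out(moves=[[0,0,0,0,0,0,0.0],[0,0,0,0,0,0,0.1],[0,0,0,0,0,0,0.2],[0,0,0,0,0,0,0.2],[0,0,0,0,0,0,0.2]], force=8)

```text
t: 11.95
eef_pos: [0.5751, 0.121, 0.2033]
orientation: [-0.0, 0.397, 0.918, -0.0]
wrist_force: [0.1, -0.5, 0.3]
finger_gap: 0.0382
```

```bash
python3 -c "
from h import *
rep()"
```

```text
t 11.95 pos [0.5751 0.121  0.2033] th 43.17 tilt [-0.0001  0.    ] F [ 0.0634 -0.4722  0.2911] Ftool [-0.3877 -0.2769 -0.2911] T [ 0.0233 -0.1614 -0.0433] gap 0.0382 j [ 0.0898  0.337   1.5314  0.      1.2733 -0.6637]
```

Good grip with no side load. I'll turn another 40°, rising with it.

>>> carry_out(moves=[[0,0,0,0,0,0,0.2],[0,0,0.1,0,0,-0.01,0.2],[0,0,0.2,0,0,-0.03,0.2],[0,0,0.3,0,0,-0.05,0.2],[0,0,0.4,0,0,-0.07,0.2],[0,0,0.5,0,0,-0.09,0.2],[0,0,0.5,0,0,-0.09,0.2]], force=14)

```text
t: 12.65
eef_pos: [0.5755, 0.121, 0.2045]
orientation: [0.0, 0.612, 0.791, 0.0]
wrist_force: [0.5, -0.4, 1.1]
finger_gap: 0.0379
```

```bash
python3 -c "
from h import *
rep()"
```

```text
t 12.65 pos [0.5755 0.121  0.2045] th 14.49 tilt [0.0006 0.0001] F [ 0.4524 -0.3501  1.0685] Ftool [-0.4522  0.351  -1.0683] T [-0.0068 -0.1535  0.0364] gap 0.0379 j [ 0.0898  0.336   1.5298  0.0001  1.2752 -0.1631]
```

>>> carry_out(moves=[[0,0,0.1,0,0,-0.03,0.2],[0,0,0.2,0,0,-0.06,0.2],[0,0,0.3,0,0,-0.08,0.2],[0,0,0.4,0,0,-0.11,0.2],[0,0,0.5,0,0,-0.14,0.2],[0,0,0.5,0,0,-0.14,0.2]])

```text
t: 13.25
eef_pos: [0.5754, 0.121, 0.2057]
orientation: [0.0, 0.788, 0.616, 0.0]
wrist_force: [-0.2, -1.2, 1.6]
finger_gap: 0.0381
```

```bash
python3 -c "
from h import *
rep()"
```

```text
t 13.25 pos [0.5754 0.121  0.2057] th -14.01 tilt [0.0004 0.    ] F [-0.2231 -1.227   1.6153] Ftool [-1.2443  0.0811 -1.6154] T [-0.0614 -0.0597  0.0076] gap 0.0381 j [ 0.0898  0.3349  1.5281 -0.      1.2782  0.3343]
```

Total 174°. Still 0.04 mm/deg with low forces.

>>> carry_out(moves=[[0,0,0.1,0,0,-0.03,0.2],[0,0,0.2,0,0,-0.06,0.2],[0,0,0.3,0,0,-0.08,0.2],[0,0,0.4,0,0,-0.11,0.2],[0,0,0.5,0,0,-0.14,0.2],[0,0,0.5,0,0,-0.14,0.2]])

```text
t: 13.85
eef_pos: [0.5753, 0.121, 0.2071]
orientation: [-0.0, 0.916, 0.402, 0.0]
wrist_force: [0.3, 0.1, 1.4]
finger_gap: 0.0384
```

```bash
python3 -c "
from h import *
rep()"
```

```text
t 13.85 pos [0.5753 0.121  0.2071] th -42.57 tilt [0.0001 0.0001] F [0.3255 0.067  1.4193] Ftool [ 0.2697  0.1945 -1.4192] T [-0.0883  0.0038  0.0109] gap 0.0384 j [0.0898 0.3338 1.5264 0.0001 1.2813 0.8327]
```

>>> carry_out(moves=[[0,0,0.1,0,0,-0.03,0.2],[0,0,0.2,0,0,-0.06,0.2],[0,0,0.3,0,0,-0.08,0.2],[0,0,0.4,0,0,-0.11,0.2],[0,0,0.5,0,0,-0.14,0.2],[0,0,0.5,0,0,-0.14,0.2]])

```text
t: 14.45
eef_pos: [0.5752, 0.1211, 0.2084]
orientation: [-0.0, 0.987, 0.164, -0.0]
wrist_force: [0.9, -0.7, 0.8]
finger_gap: 0.0381
```

```bash
python3 -c "
from h import *
rep()"
```

```text
t 14.45 pos [0.5752 0.1211 0.2084] th -71.16 tilt [-0.0001  0.0001] F [ 0.8659 -0.6964  0.7878] Ftool [ 0.5946  0.9386 -0.788 ] T [-0.0256  0.0163 -0.0227] gap 0.0381 j [0.0898 0.3326 1.5248 0.0002 1.2842 1.3318]
```

>>> carry_out(moves=[[0,0,0.1,0,0,-0.03,0.2],[0,0,0.2,0,0,-0.06,0.2],[0,0,0.3,0,0,-0.08,0.2],[0,0,0.4,0,0,-0.11,0.2],[0,0,0.5,0,0,-0.14,0.2],[0,0,0.5,0,0,-0.14,0.2]])

```text
t: 15.05
eef_pos: [0.5751, 0.121, 0.2096]
orientation: [-0.0, 0.996, -0.085, -0.0]
wrist_force: [0.6, -0.0, -0.9]
finger_gap: 0.0381
```

```bash
python3 -c "
from h import *
rep()"
```

```text
t 15.05 pos [0.5751 0.121  0.2096] th -99.78 tilt [-0.0003  0.0001] F [ 0.6042 -0.0447 -0.8952] Ftool [ 0.6032 -0.0584  0.8951] T [ 0.0013  0.0314 -0.0254] gap 0.0381 j [0.0898 0.3315 1.5231 0.0002 1.2872 1.8312]
```

F has gone to about −1 N, the cap's weight. I'll turn a little past ¾ turn and then test lift gently.

>>> carry_out(moves=[[0,0,0.1,0,0,-0.02,0.2],[0,0,0.2,0,0,-0.04,0.2],[0,0,0.3,0,0,-0.06,0.2],[0,0,0.35,0,0,-0.08,0.2],[0,0,0.35,0,0,-0.13,0.2],[0,0,0.35,0,0,-0.2,0.2],[0,0,0.35,0,0,-0.2,0.2]])

```text
t: 15.75
eef_pos: [0.575, 0.1211, 0.2117]
orientation: [-0.0, 0.966, -0.258, -0.0]
wrist_force: [0.5, 0.3, -1.4]
finger_gap: 0.0378
```

```bash
python3 -c "
from h import *
rep()"
```

```text
t 15.75 pos [0.575  0.1211 0.2117] th -119.91 tilt [-0.0004  0.0002] F [ 0.479   0.3317 -1.3719] Ftool [ 0.2503 -0.5264  1.3718] T [0.0872 0.0165 0.0109] gap 0.0378 j [0.0899 0.3298 1.5205 0.0002 1.2917 2.1826]
```

>>> carry_out(moves=[[0,0,0,0,0,-0.2,0.2],[0,0,0,0,0,-0.4,0.2],[0,0,0,0,0,-0.6,0.2],[0,0,0,0,0,-0.8,0.2],[0,0,0,0,0,-0.8,0.2]], force=18)

```text
t: 16.25
eef_pos: [0.5754, 0.1211, 0.2202]
orientation: [-0.0, 0.966, -0.259, 0.0]
wrist_force: [0.1, 0.2, -1.3]
finger_gap: 0.038
```

```bash
python3 -c "
from h import *
rep()
im=bot.grab_frame('scene')[:,:,::-1]; cv2.imwrite('pics/s8.png',cv2.resize(im[130:220,315:405],None,fx=6,fy=6,interpolation=cv2.INTER_CUBIC))"
```

```text
t 16.25 pos [0.5754 0.1211 0.2202] th -120.08 tilt [0.0006 0.0002] F [ 0.0841  0.2062 -1.2745] Ftool [-0.0311 -0.22    1.2746] T [ 0.0479  0.0026 -0.0002] gap 0.0380 j [0.0898 0.3226 1.5092 0.0001 1.3091 2.1856]
```

View pics/s8.png

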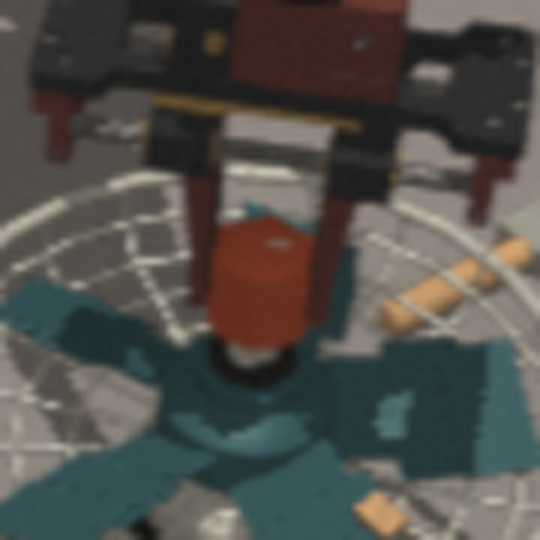

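The cap is free: it sits at (262,285), with the bare shaft and the washer visible beneath at (252,355). Next I'll plan the carry to the empty −x half of the tray.

```bash
python3 -c "
from h import *
plan([.460,-.326,.28],-120)
plan([.5754,.1211,.28],-120)"
```

```text
cur th -120.07844558613881 turn rotvec [-0.0003 -0.0003 -0.0014] shift cm [12.4298 44.4661 -6.0084]
cur th -120.07844558613881 turn rotvec [-0.0003 -0.0003 -0.0014] shift cm [ 0.0078 -0.007  -5.9969]
```

>>> carry_out(moves=[[0,0,0,0,0,-1,0.2],[0,0,0,0,0,-2.5,0.2],[0,0,0,0,0,-4.5,0.2],[0,0,0,0,0,-6,0.2],[0,0,0,0.3,1,-6,0.2],[0,0,0,0.8,3,-6,0.2],[0,0,0,1.7,6,-6,0.2],[0,0,0,2.8,10,-6,0.2],[0,0,0,3.9,14,-6,0.2],[0,0,0,5.0,18,-6,0.2]], force=25)

```text
t: 17.3
eef_pos: [0.5268, -0.0616, 0.2791]
orientation: [0.0, 0.966, -0.259, -0.001]
wrist_force: [0.8, 0.0, -1.0]
finger_gap: 0.0383
```

```bash
python3 -c "
from h import *
rep()
plan([.460,-.326,.28],-120)"
```

```text
t 17.3 pos [ 0.5268 -0.0616  0.2791] th -120.07 tilt [-0.0011 -0.    ] F [ 0.8089  0.0335 -0.9969] Ftool [ 0.6842 -0.4349  0.996 ] T [ 0.0064 -0.0418  0.0408] gap 0.0383 j [-0.2463  0.1925  1.5426 -0.0003  1.4075  1.8493]
cur th -120.06680627379106 turn rotvec [ 0.0006  0.001  -0.0012] shift cm [ 7.4696 26.2322 -0.0773]
```

>>> carry_out(moves=[[0,0,0,1.1,4,0,0.2],[0,0,0,2.2,8,0,0.2],[0,0,0,3.4,12,0,0.2],[0,0,0,4.5,16,0,0.2],[0,0,0,5.6,20,0,0.2],[0,0,0,6.6,23.5,0,0.2],[0,0,0,7.2,25.7,0,0.2],[0,0,0,7.4,26.4,0,0.2],[0,0,0,7.4,26.4,3,0.2],[0,0,0,7.4,26.4,6,0.2]])

```text
t: 18.3
eef_pos: [0.46, -0.3255, 0.2196]
orientation: [0.0, 0.966, -0.26, 0.001]
wrist_force: [1.0, 0.4, -2.0]
finger_gap: 0.0378
```

>>> carry_out(moves=[[0,0,0,0,0,4,0.2],[0,0,0,0,0,8,0.2],[0,0,0,0,0,10,0.2],[0,0,0,0,0,11,0.2],[0,0,0,0,0,11,0.2],[0,0,0,0,0,11,0.2]])

```text
t: 18.9
eef_pos: [0.4605, -0.3255, 0.1107]
orientation: [0.0, 0.966, -0.259, 0.001]
wrist_force: [-0.4, 0.2, -1.0]
finger_gap: 0.0376
```

Run:
```python
from h import *
rep()
plan([.460,-.326,.11],-120)
im=bot.grab_frame('scene')[:,:,::-1]; cv2.imwrite('pics/s9.png',im);cv2.imwrite('pics/s9z.png',cv2.resize(im[190:310,130:250],None,fx=5,fy=5,interpolation=cv2.INTER_CUBIC))
im=bot.grab_frame('top')[:,:,::-1]; cv2.imwrite('pics/t9.png',im);cv2.imwrite('pics/t9z.png',cv2.resize(im[150:270,400:520],None,fx=5,fy=5,interpolation=cv2.INTER_CUBIC))
```

```text
t 18.9 pos [ 0.4605 -0.3255  0.1107] th -120.07 tilt [ 0.001  -0.0008] F [-0.3893  0.1733 -1.0139] Ftool [-0.425   0.045   1.0134] T [ 0.0089  0.0014 -0.0161] gap 0.0376 j [-0.7379  0.4013  1.6896  0.0001  1.0495  1.3577]
cur th -120.07162241465826 turn rotvec [ 0.0002 -0.0013 -0.0012] shift cm [-0.0224  0.0671  0.0677]
```

View pics/s9z.png

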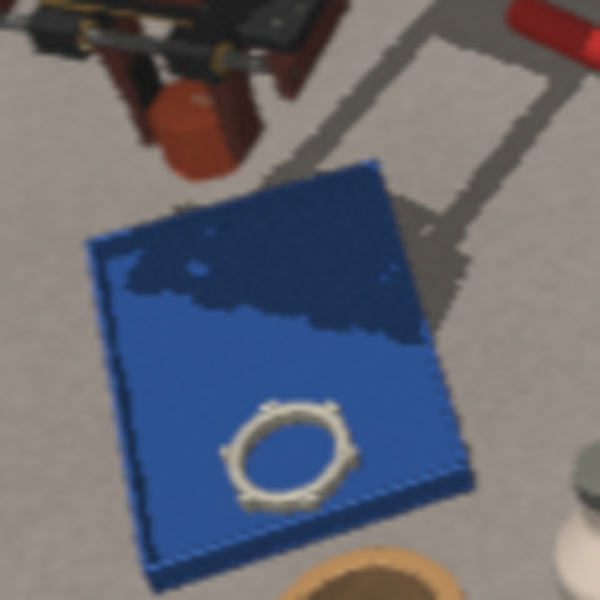

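View pics/t9z.png

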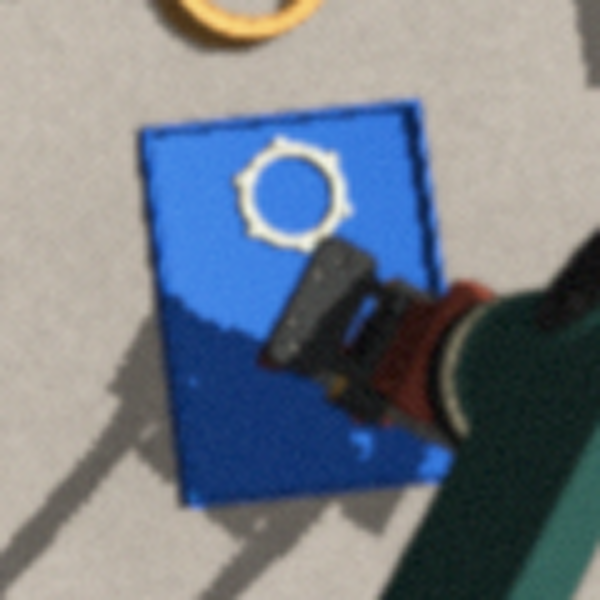

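Run:
```python
from h import *
for z in (.125,.135,.142,.15): print(z,(proj("scene",[.4605,-.3255,z])-[130,190])*5)
print((proj("scene",[.4605,-.3255,.004])-[130,190])*5)
im=cv2.imread('pics/s9.png');m=cv2.inRange(cv2.cvtColor(im,cv2.COLOR_BGR2HSV),(0,150,70),(14,255,255));m[:190]=0;m[235:]=0;m[:,:150]=0;m[:,195:]=0
ys,xs=np.where(m>0);print(xs.min(),xs.max(),ys.min(),ys.max(),(xs.mean()-130)*5,(ys.mean()-190)*5)
```

```text
0.125 [210.0103 150.682 ]
0.135 [205.1091 137.5509]
0.142 [201.6371 128.2488]
0.15 [197.6269 117.5045]
[264.3158 296.1759]
159 176 206 225 188.18385650224215 129.01345291479814
```

The cap is where it should be: predicted at zoom (202,128), seen at about (195,129). Its landing spot is in the empty half at (264,296). Now down slowly, feeling for the floor.

>>> carry_out(moves=[[0,0,0,0,0,3,0.2],[0,0,0,0,0,6,0.2],[0,0,0,0,0,8,0.2],[0,0,0,0,0,9.5,0.2],[0,0,0,0,0,10.5,0.2],[0,0,0,0,0,11,0.2],[0,0,0,0,0,11.2,0.2],[0,0,0,0,0,11.2,0.2]])

```text
t: 19.8
eef_pos: [0.4603, -0.3256, -0.0017]
orientation: [0.0, 0.966, -0.26, 0.0]
wrist_force: [0.3, -0.5, -0.6]
finger_gap: 0.0377
```

Run:
```python
from h import *
rep()
im=bot.grab_frame('scene')[:,:,::-1]; cv2.imwrite('pics/s10z.png',cv2.resize(im[190:310,130:250],None,fx=5,fy=5,interpolation=cv2.INTER_CUBIC))
```

```text
t 19.8 pos [ 0.4603 -0.3256 -0.0017] th -120.09 tilt [ 0.0008 -0.0006] F [ 0.3018 -0.478  -0.633 ] Ftool [0.5002 0.2621 0.6335] T [ 0.0602 -0.0157 -0.0641] gap 0.0377 j [-0.7383  0.5583  1.7764  0.0001  0.8059  1.3576]
```

View pics/s10z.png

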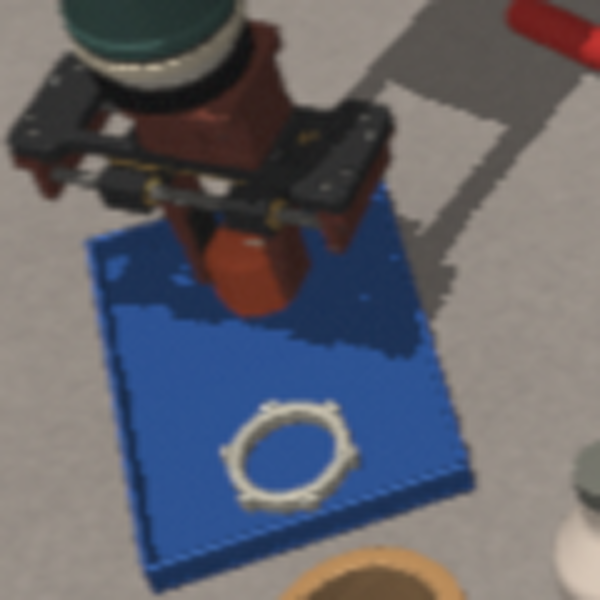

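>>> carry_out(moves=[[0,0,0,0,0,0.2,0.2],[0,0,0,0,0,0.4,0.2],[0,0,0,0,0,0.5,0.2],[0,0,0,0,0,0.5,0.2]])

```text
t: 20.25
eef_pos: [0.4598, -0.3252, -0.0074]
orientation: [-0.0, 0.966, -0.26, -0.0]
wrist_force: [0.2, 0.0, -1.4]
finger_gap: 0.0378
```

>>> carry_out(moves=[[0,0,0,0,0,0.05,0.2],[0,0,0,0,0,0.1,0.2],[0,0,0,0,0,0.1,0.2]])

```text
t: 20.55
eef_pos: [0.4598, -0.3252, -0.0083]
orientation: [-0.0, 0.966, -0.26, -0.0]
wrist_force: [0.5, -0.4, -0.9]
finger_gap: 0.0379
```

>>> carry_out(moves=[[0,0,0,0,0,0.05,0.2],[0,0,0,0,0,0.1,0.2],[0,0,0,0,0,0.1,0.2]])

```text
t: 20.85
eef_pos: [0.4598, -0.3253, -0.0093]
orientation: [-0.0, 0.966, -0.26, -0.0]
wrist_force: [-0.8, -0.1, -0.7]
finger_gap: 0.0379
```

>>> carry_out(moves=[[0,0,0,0,0,0.05,0.2],[0,0,0,0,0,0.1,0.2],[0,0,0,0,0,0.1,0.2]])

```text
t: 21.15
eef_pos: [0.4599, -0.3253, -0.0102]
orientation: [-0.0, 0.966, -0.26, 0.0]
wrist_force: [-1.1, 0.5, 0.2]
finger_gap: 0.0377
```

>>> carry_out(moves=[[0,0,0,0,0,0.05,0.2],[0,0,0,0,0,0.1,0.2],[0,0,0,0,0,0.1,0.2]])

```text
t: 21.45
eef_pos: [0.4599, -0.3255, -0.0104]
orientation: [0.0, 0.966, -0.259, 0.0]
wrist_force: [-2.1, 1.3, 7.6]
finger_gap: 0.038
```

Run:
```python
from h import *
rep()
im=bot.grab_frame('scene')[:,:,::-1]; cv2.imwrite('pics/s11z.png',cv2.resize(im[190:310,130:250],None,fx=5,fy=5,interpolation=cv2.INTER_CUBIC))
```

```text
t 21.45 pos [ 0.4599 -0.3255 -0.0104] th -120.08 tilt [ 0.0001 -0.0003] F [-2.1255  1.339   7.559 ] Ftool [-2.5083 -0.0918 -7.5598] T [ 0.3263  0.5103 -0.0302] gap 0.0380 j [-0.7384  0.5718  1.7815 -0.0002  0.788   1.3576]
```

It touched the floor at the predicted height (TCP −0.0103). I'll ease off the press and open gently.

>>> carry_out(moves=[[0,0,0,0,0,-0.06,0.2],[0,0,0,0,0,-0.08,0.2],[0,0,0,0,0,-0.08,0.2]], force=8)

```text
t: 21.8
eef_pos: [0.46, -0.3254, -0.0104]
orientation: [0.0, 0.966, -0.26, 0.0]
wrist_force: [-0.3, -0.1, 1.1]
finger_gap: 0.038
```

>>> carry_out(moves=[[0,0,0,0,0,0,0.1],[0,0,0,0,0,0,0.0],[0,0,0,0,0,0,-0.2],[0,0,0,0,0,0,-0.3],[0,0,0,0,0,0,-0.3],[0,0,0,0,0,0,-0.3]])

```text
t: 22.4
eef_pos: [0.4599, -0.3253, -0.0105]
orientation: [-0.0, 0.966, -0.26, -0.0]
wrist_force: [0.8, 0.4, -0.8]
finger_gap: 0.0569
```

Run:
```python
from h import *
rep()
im=bot.grab_frame('scene')[:,:,::-1]; cv2.imwrite('pics/s12z.png',cv2.resize(im[190:310,130:250],None,fx=5,fy=5,interpolation=cv2.INTER_CUBIC))
```

```text
t 22.4 pos [ 0.4599 -0.3253 -0.0105] th -120.09 tilt [-0.      0.0001] F [ 0.7712  0.3907 -0.7654] Ftool [ 0.4714 -0.7247  0.7654] T [0.0554 0.0133 0.0294] gap 0.0569 j [-0.7383  0.5719  1.7815  0.0001  0.7883  1.3576]
```

View pics/s12z.png

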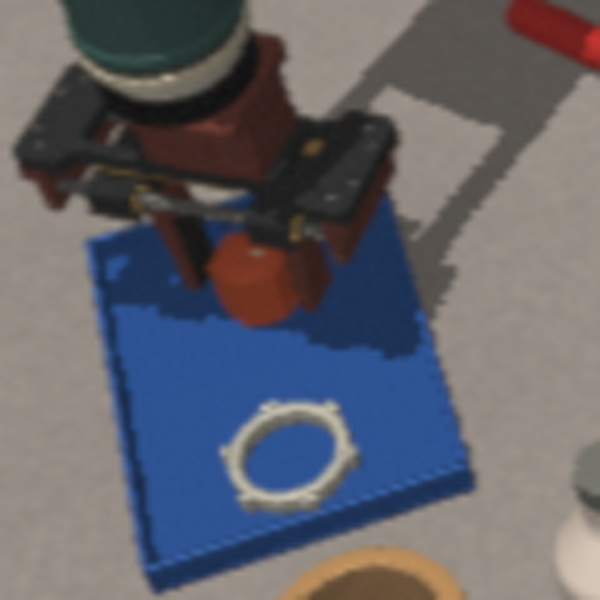

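The cap stands upright at (255,280) with the jaws clear of it on both sides. Retreating straight up.

>>> carry_out(moves=[[0,0,0,0,0,-0.5,-0.3],[0,0,0,0,0,-1.5,-0.3],[0,0,0,0,0,-3,-0.3],[0,0,0,0,0,-6,-0.3],[0,0,0,0,0,-10,-0.3],[0,0,0,0,0,-14,-0.3],[0,0,0,0,0,-18,-0.3],[0,0,0,0,0,-20,-0.3],[0,0,0,0,0,-20,-0.3],[0,0,0,0,0,-20,-0.3]])

```text
t: 23.45
eef_pos: [0.4597, -0.3252, 0.1899]
orientation: [0.0, 0.966, -0.26, 0.0]
wrist_force: [-0.7, 0.0, -0.2]
finger_gap: 0.057
```

Run:
```python
from h import *
rep()
im=bot.grab_frame('scene')[:,:,::-1]; cv2.imwrite('pics/s13.png',im); cv2.imwrite('pics/s13z.png',cv2.resize(im[190:310,130:250],None,fx=5,fy=5,interpolation=cv2.INTER_CUBIC))
hsv=cv2.cvtColor(np.ascontiguousarray(im),cv2.COLOR_BGR2HSV); m=cv2.inRange(hsv,(0,150,70),(14,255,255)); m[:220]=0;m[290:]=0;m[:,:150]=0;m[:,220:]=0
c=max(cv2.findContours(m,0,1)[0],key=cv2.contourArea);M=cv2.moments(c);u=(M['m10']/M['m00'],M['m01']/M['m00']);print(u,cv2.boundingRect(c),onplane('scene',u,.023),proj("scene",[.46,-.3253,.023]))
```

```text
t 23.45 pos [ 0.4597 -0.3252  0.1899] th -120.09 tilt [ 0.0006 -0.0005] F [-0.7209  0.0279 -0.1536] Ftool [-0.6378  0.3373  0.1531] T [0.1002 0.0808 0.0309] gap 0.0570 j [-0.7383  0.3136  1.6025  0.0001  1.2247  1.3576]
(180.87814465408803, 244.68396226415095) (172, 236, 18, 18) [ 0.4592 -0.3264  0.023 ] [181.3289 244.81  ]
```

View pics/s13.png

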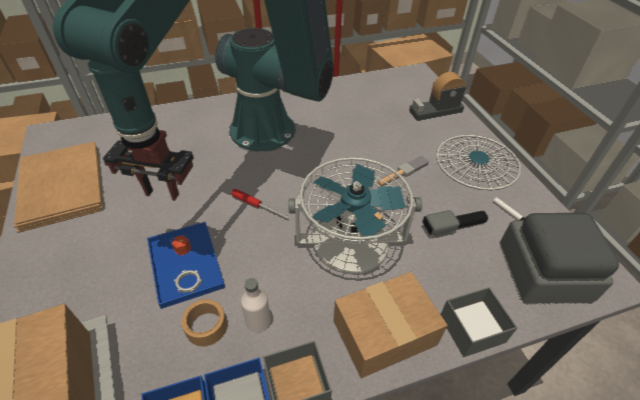

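View pics/s13z.png

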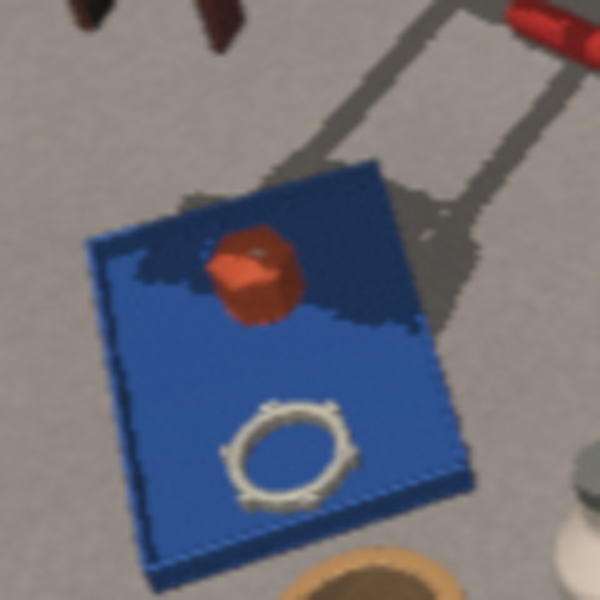

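The cap stands upright on the tray floor at scene pixel (181,245), in the empty half. The ring at (188,281), the fan, the washer and the bystanders are where they were, and the gripper is clear. Handing in.

```bash
python3 -c "
from station import bot
print(bot.sign_off())"
```

```text
the job is handed in; nothing more can be done
None
```

I unscrewed the spinner about 280° clockwise in two grips (117°, then about 163°), let it climb its thread, and lifted it off. It now stands open end down in the empty half of the tray, about 110 mm from the guard ring. The job was handed in at about 23.5 s.

**Forces:** The highest vertical force I read was about 7 N, once while it climbed and once as it touched the tray floor. These are readings at the end of each move, so brief peaks in between were not seen. The torque readings stayed small and near noise, so I judged easing from the free turning and the climb, not from torque. When it came free, the vertical force was close to the cap's own weight.

**Last checks:** The camera puts the cap upright at (0.459, −0.326), within about 1 mm of where I released it. The ring, fan, washer and the other items look unmoved, and the gripper was well clear.

**What disagreed:**
- **Fingertips:** They sat about 30 mm higher than the stated tool geometry. Two camera views and a gentle test close above the cap confirmed it, so I worked from the pictures and contact.
- **Climb rate:** It was uneven. The first 117° gave about 3.5 mm, and after that it rose about 0.044 mm per degree. I did not find out why.

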